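Lock the charm tray in its cradle

TASK

With the fingertips, push the divided charm tray along its cradle until its end is fully home against the stop, and then push the clamp's T-handle over past centre towards the tray, so that it snaps shut and its rubber foot holds the tray down. Only push: do not lift or tip the tray, and leave everything else on the counter where it stands.

Things in the scene. Friction and masses are not known exactly. Their poses are not given: they have to be found in the camera images.
- cradle: Fixed plate 320 x 140 x 6 mm; origin: centre of its underside, z up. x runs along it from the open end to the stop and clamp (+x). The tray slides along x on the plate between side rails (12 mm high above the plate, inner faces at y = +-53 mm, x = -145 to 60). End stop: 22 mm high above the plate, inner face at x = 55. Behind it the clamp bracket, 46 x 44 mm, centre x = 102, up to z = 64.
- stop (a point): Middle of the inner face of the cradle's end stop, 20 mm above the counter; axes as the cradle's. The tray is home when its end face is at x = 0 of this frame.
- tray: Loose beige divided charm tray 130 x 100 x 30 mm, 0.2 to 0.42 kg, in the cradle with axes as the cradle's, its end 25 to 55 mm short of the stop. Origin: centre of its underside. Walls 7 mm; the end towards the clamp is a solid ledge 28 mm deep, flush with the rim, on which the clamp foot comes down. Sliding it takes 1 to 3 N. The charms in it are stuck fast.
- tray_near (a point): Middle of the tray's outer end face away from the clamp (the face to push, a plain upright wall 30 mm high), at its top edge, 36 mm above the counter; axes as the tray's.
- tray_end (a point): Middle of the tray's end face towards the stop and clamp, at its top edge, 36 mm above the counter.
- clamp_lever (a joint): Toggle clamp lever, rad. 0 = open: the T-handle leans 40 degrees away from the tray (to cradle +x). Grows as the handle swings towards the tray (cradle -x) about a level axis along cradle y. A spring holds it at either end; it snaps over past the centre, 0.70. About 1.40 = closed on the home tray, 1.44 = end stop with no tray under the foot. Starting it takes a level push of 8 to 14 N.
- handle_bar (a point): Centre of the black cross bar of the T-handle; moves with the lever, 85 mm from the pivot. Bar 14 mm thick, 62 mm long along cradle y, on a 10 mm steel stem. Open: 55 mm to cradle +x of the pivot, 115 mm above the counter; at centre: above the pivot, 135 mm up; closed: 55 mm to cradle -x of the pivot, 115 mm up.
- clamp_foot: Black rubber swivel foot, 18 mm across, 14 mm long, on the end of a 60 mm arm in one piece with the lever. Origin where it joins the arm, the foot along its -z. Open: the arm stands nearly upright over the pivot (pivot: cradle x = 102, y = 0, 50 mm above the counter); closed: it lies level over the stop with the foot pointing down, 13 mm in from the stop face, pressing the tray's ledge with about 9 N.
- bead_jar: Bystander: small glass bead jar with metal lid, 42 mm across, 55 high; origin at its underside.
- dish: Bystander: white ceramic dish, 64 mm across, 26 high; origin at its underside.
- spool: Bystander: wooden thread spool, 36 mm across, 34 high; origin at its underside.
- ring_box: Bystander: closed ring box, 45 mm square, 38 high; origin at its underside.
- screwdriver: Bystander: grey-handled screwdriver lying flat, 150 mm long; origin at mid length, on the counter.
- pot: Bystander: white ceramic cup, 68 mm across, 70 high; origin at its underside.
- card_block: Bystander: block of blank cards, 55 x 85 x 30 mm; origin at its underside.

How it is judged:
By the outcome, as a careful person would: the job done as asked, in the order asked, and still so for the second after the job is handed in, with the robot touching nothing.
It also fails if it takes over 45 s, if anything falls off the work surface, if the arm or the gripper's body presses on something with over 40 N, if the wrist force passes 120 N, or if a joint passes its speed limit or range.

ROBOT

A 7-joint arm with a two-finger parallel gripper is mounted at the origin on the work surface. World frame = base frame: x ahead of the robot, y to its left, z up, the work surface at z = 0. Lengths are in m, angles in rad, forces in N, time in s.
With the tool pointing down it reaches from about 0.4 to 0.85 m from the base axis. Payload 4.5 kg.
Tool frame: the origin (TCP) lies at the very end of the fingers, on their centre line; the grasp point (between the pads) lies 19 mm behind it (r.grip_depth is the distance from the TCP to the grasp point, in m); z points along the fingers, x is the direction in which the jaws open and shut, and the axes are right-handed (so a half turn about z gives the same grasp; the last joint's range is limited). The gripper opens to 88 mm and grips with 3 to 60 N. Pads are 18 mm wide; open, the fingers measure 123 mm over their backs; the gripper's body (75 mm by 187 mm) begins 45 mm behind the grasp point.
Start: joints at [1.22, 0.689, -0.195, 1.565, 0.157, 0.902, -0.215], TCP at [0.235, -0.579, 0.239] pointing down, gripper open.
Joint ranges: [-3.01, 3.01], [-0.46, 2.08], [-1.47, 1.51], [0.13, 2.56], [-1, 4.14], [0.04, 2.09], [-2.66, 2.66]. Speed limits (rad/s): [2.57, 2.57, 3.14, 3.14, 3.14, 3.14, 3.14].

INTERFACE

Orientations are given as a unit quaternion [x, y, z, w].
In Python, from plant import r gives the robot as it stands. The module is installed in compiled form; this text tells all that it offers.
- The arm moves only by the shell command python3 -m jog 'ROWS' [FORCE]. ROWS is JSON, a list of rows, each a list of 5 numbers: the shift along the tool's x, y, z in units of 1 m (1.0 is 1 m), then the turn about the tool's z in units of 360 degrees (1.0 is 360 degrees), then the closure, from 0 (fully open) to 1 (shut). In form: [[dx, dy, dz, yaw, fingers], ...]. A call has 1 to 20 rows; each row shifts and turns the commanded pose from where the row before left it, along the tool's axes as they then stand; what a row does not reach is not made up. A row lasts 1/10 s, in which the tool goes at most 50 mm and 8.59 degrees, less where a joint would pass 70% of its speed; a pose out of reach is approached as far as the arm can. A call with a number of a shift or a turn outside -1 to 1 is refused whole. A call with a gripper value outside its range is refused whole. The fingers move at their own pace and stop on an object; FORCE is the grip in N (left out, the last holds). Time passes only in rows, so rows that do not move let the fingers close. It gives the time, the measured TCP pose, the force and the opening at its end, in the units of the state.
- r.get_state(): the state, without advancing time (a new reading comes with each control period).
- r.snapshot(name): name is "side" or "top"; returns the picture (400x640x3 uint8, red, green, blue); there is no depth.
- r.get_calibration(name): a dict with "mtx" (3x3 intrinsics, pixels), "dist" ([k1, k2, p1, p2, k3] as OpenCV has them; the pictures are not rectified), "R" (3x3) and "t" (3): a world point X has camera coordinates R X + t. Camera axes: x right, y down, z forward; pixel columns grow to the right and rows downward; lengths in m; the calibration is good to about 2 mm. A picture is of the moment at which its call begins. get_calibration takes no time and is no camera call.
- r.finish_job(): hands the job in, once; it reports no verdict.
Trained networks look in the newest picture that a camera, given by its name, has taken for a name from the list of things; names that differ only in an ending like _2 or _b are one class to them, and where a whole thing is asked for, a point or a joint stands for the part that bears it (a point fixed in the world has none). Each returns a list of dicts, best first, with "score" (0 to 1); they miss things now and then, are a little off and sometimes report something else, mostly with a low value. They report only what shows in the picture. A call takes as long as a camera call.
- r.cut_out(thing, camera): "pixels" (400x640 bool, what is visible of it) and "rect" ([left, top, right, bottom] in pixels, round what is visible of it).
The state is a dict: "clock": time; "q": joint angles; "qd": joint speeds; "joint_torque": joint torques, N m; "tool_pos": TCP position; "eef_rot": TCP orientation; "contact_force": force on the tool from outside, world axes, zero at the start; "moment": the same for the moment, N m; "opening": opening from 0.0 (shut) to 1.0 (fully open).
Only numpy, scipy, OpenCV 4.12 (cv2) and the standard library are available. Lean on these libraries where they do the work, as an engineer would, in place of code of your own. Each camera call takes 0.05 s, during which the arm holds its last target.

## Working session

There is one attempt and no reset: what is moved stays moved. The work goes in short steps, Python scripts to look and compute and a shell command to move; the robot and the scene stay as the last step left them, time stands still between calls to the robot, and variables do not carry over. Pictures are saved under pics/ and viewed, and the job is handed in when it is done.

```bash
mkdir -p pics
python3 - <<'E'
from plant import r
import cv2,numpy as np
s=r.get_state();print({k:np.round(v,3) for k,v in s.items()})
for c in("side","top"):
    im=r.snapshot(c);cv2.imwrite(f"pics/{c}0.png",im[:,:,::-1])
    k=r.get_calibration(c);print(c,np.round(k['mtx'],1).tolist(),k['dist'],np.round(k['R'],3).tolist(),np.round(k['t'],3), -k['R'].T@k['t'])
E
```

```text
{'clock': np.float64(0.0), 'q': array([ 1.22 ,  0.69 , -0.195,  1.566,  0.157,  0.902, -0.215]), 'qd': array([-0.001,  0.   , -0.001, -0.   ,  0.001, -0.001,  0.   ]), 'joint_torque': array([ 1.0000e-03, -5.2757e+01, -1.2670e+00, -1.5343e+01, -5.3000e-02,
        7.0000e-03,  0.0000e+00]), 'tool_pos': array([ 0.234, -0.579,  0.238]), 'eef_rot': array([ 0.829, -0.559, -0.001, -0.   ]), 'contact_force': array([-0.289,  0.364, -0.664]), 'moment': array([ 0.012, -0.046, -0.022]), 'opening': np.float64(1.001)}
side [[464.4, 0.0, 320.3], [0.0, 464.4, 202.1], [0.0, 0.0, 1.0]] [-0.08757435  0.          0.          0.          0.        ] [[0.871, -0.491, -0.012], [-0.386, -0.67, -0.634], [0.303, 0.557, -0.773]] [-0.491  0.279  1.508] [ 0.07807675 -0.8939608   1.33739439]
top [[425.2, 0.0, 326.3], [0.0, 425.2, 206.3], [0.0, 0.0, 1.0]] [0.04000281 0.         0.         0.         0.        ] [[0.019, -1.0, 0.0], [-0.997, -0.019, -0.074], [0.074, 0.001, -0.997]] [-0.014  0.554  1.202] [ 0.46373774 -0.00421479  1.23934629]
```

View pics/side0.png

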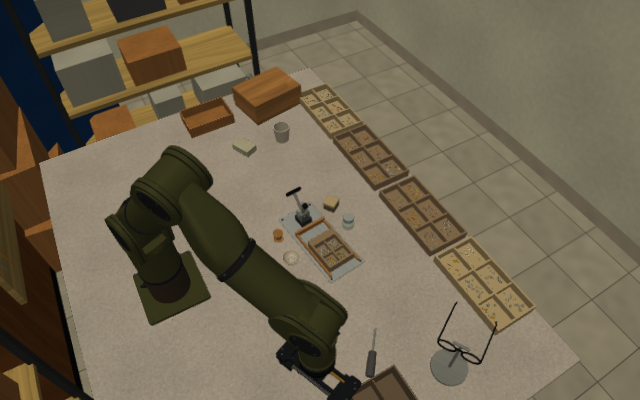

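View pics/top0.png

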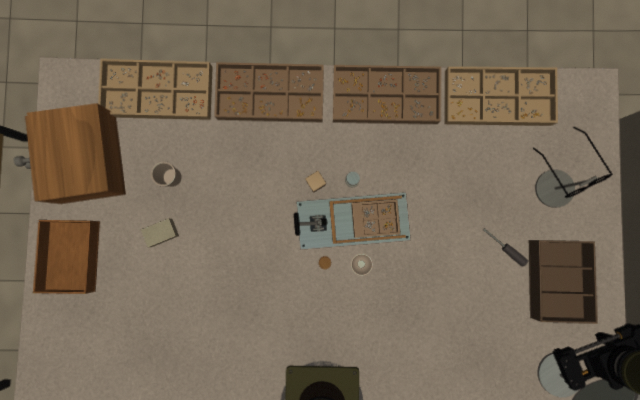

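```bash
cat > h.py <<'E'
from plant import r
import cv2,numpy as np
from scipy.optimize import least_squares
def ray(c,uv):
    k=r.get_calibration(c)
    p=cv2.undistortPoints(np.array(uv,float).reshape(-1,1,2),k['mtx'],np.array(k['dist'])).reshape(-1,2)
    d=np.c_[p,np.ones(len(p))]@k['R']; return -k['R'].T@k['t'],d
def at(c,uv,z):
    o,d=ray(c,uv); return o+d*((z-o[2])/d[:,2])[:,None]
def proj(c,X):
    k=r.get_calibration(c)
    return cv2.projectPoints(np.array(X,float).reshape(-1,3),cv2.Rodrigues(k['R'])[0],k['t'],k['mtx'],np.array(k['dist']))[0].reshape(-1,2)
E
python3 - <<'E'
from h import *
for c in("top","side"):
    im=r.snapshot(c)
    big=cv2.resize(im[170:290,270:430] if c=="top" else im[170:290,250:410],None,fx=5,fy=5,interpolation=cv2.INTER_CUBIC)
    cv2.imwrite(f"pics/{c}1.png",big[:,:,::-1])
    for t in("cradle","tray","clamp_lever","clamp_foot","handle_bar","bead_jar","dish","spool","ring_box","screwdriver"):
        o=r.cut_out(t,c)
        for b in o[:2]:
            m=b['pixels'];
            q=cv2.minAreaRect(np.argwhere(m)[:,::-1].astype(np.float32))
            z={'cradle':.006,'tray':.036,'handle_bar':.115,'clamp_lever':.09,'clamp_foot':.11}.get(t,.02)
            print(c,t,round(b['score'],2),b['rect'],m.sum(),np.round(at(c,[q[0]],z),3),np.round(q[1],1),round(q[2],1))
            np.save(f"{c}_{t}.npy",o[0]['pixels'])
E
```

```text
top cradle 0.94 [292.5, 191.7, 412.7, 248.8] 3805 [[ 0.514 -0.077  0.006]] [ 49.1 115.1] 84.7
top tray 0.71 [348.3, 200.0, 399.1, 238.5] 1575 [[ 0.521 -0.143  0.036]] [35.3 46.2] 85.9
top handle_bar 0.62 [351.3, 200.9, 400.7, 236.4] 1632 [[ 0.518 -0.133  0.115]] [35.4 46.9] 85.6
top handle_bar 0.52 [291.6, 213.1, 323.4, 234.6] 285 [[0.498 0.04  0.115]] [21. 33.] 90.0
top bead_jar 0.67 [344.5, 171.0, 361.7, 187.3] 171 [[ 0.632 -0.076  0.02 ]] [12.7 14.8] 45.0
top spool 0.65 [323.0, 256.1, 328.6, 269.8] 128 [[ 0.392 -0.002  0.02 ]] [12.  11.3] 45.0
top ring_box 0.64 [302.5, 171.0, 325.7, 194.3] 258 [[0.626 0.03  0.02 ]] [16.7 15.8] 58.0
top screwdriver 0.83 [500.3, 242.7, 524.4, 265.4] 243 [[ 0.428 -0.535  0.02 ]] [30.   9.3] 35.2
side cradle 0.72 [282.5, 188.5, 362.6, 282.3] 1840 [[ 0.512 -0.061  0.006]] [100.   38.3] 48.7
side tray 0.91 [310.1, 228.0, 352.9, 269.9] 1102 [[ 0.518 -0.151  0.036]] [38.8 31.6] 53.1
side tray 0.68 [279.9, 185.0, 364.3, 282.0] 2027 [[ 0.502 -0.078  0.036]] [102.   39.3] 49.2
side clamp_lever 0.46 [286.6, 188.7, 306.5, 216.2] 159 [[0.499 0.04  0.09 ]] [27.3 14.8] 63.4
side clamp_foot 0.73 [288.1, 187.2, 305.0, 216.9] 191 [[0.504 0.03  0.11 ]] [28.4 15.9] 51.7
side handle_bar 0.76 [288.9, 187.0, 306.1, 216.9] 254 [[0.5   0.023 0.115]] [30.2 15.4] 53.6
side handle_bar 0.17 [284.9, 252.1, 301.3, 265.1] 223 [[ 0.37  -0.161  0.115]] [14. 18.] 90.0
side bead_jar 0.54 [342.8, 213.9, 355.7, 231.9] 153 [[ 0.635 -0.069  0.02 ]] [16.  9.] 90.0
side dish 0.69 [280.8, 252.5, 301.7, 266.0] 228 [[ 0.392 -0.101  0.02 ]] [15.6 17. ] 45.0
side spool 0.69 [274.1, 229.5, 283.0, 244.0] 130 [[ 0.394 -0.004  0.02 ]] [13.3 10.8] 71.6
side spool 0.39 [345.9, 212.6, 355.1, 232.8] 177 [[ 0.636 -0.072  0.02 ]] [17. 10.] 90.0
side ring_box 0.63 [325.3, 198.7, 339.9, 215.0] 190 [[0.625 0.028 0.02 ]] [13.4 15.2] 26.6
side screwdriver 0.64 [364.0, 330.3, 376.7, 379.5] 285 [[ 0.44  -0.515  0.02 ]] [47. 10.] 90.0
```

View pics/top1.png

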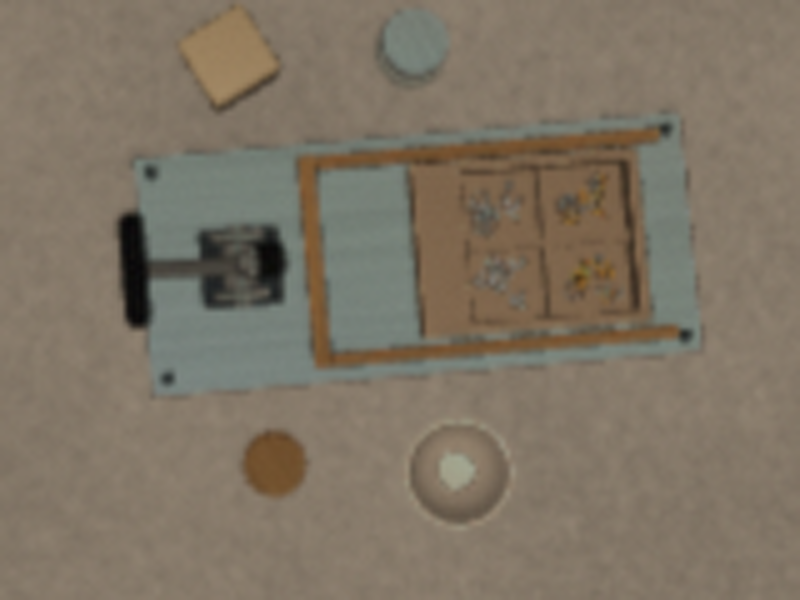

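View pics/side1.png

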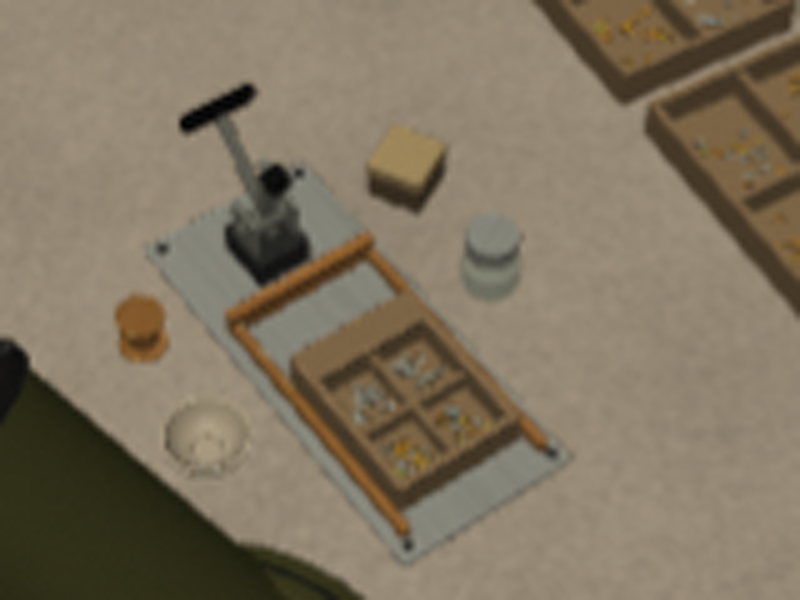

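```bash
cat > fit.py <<'E'
from h import *
def fit(obs,W):
    # obs: list (cam,UV,xy local,z)
    def f(p):
        c,s=np.cos(p[2]),np.sin(p[2]); o=[]
        for cam,uv,l,z in obs:
            X=[p[0]+c*l[0]-s*l[1],p[1]+s*l[0]+c*l[1],z]
            o.append(proj(cam,[X])[0]-uv)
        return np.concatenate(o)
    q=least_squares(f,[W[0],W[1],1.62]);return q.x,q.fun.reshape(-1,2)
def b(c,U,V):
    return (c,np.array([(U+.5)/5-.5+(270 if c=='top' else 250),(V+.5)/5-.5+170]))
E
python3 - <<'E'
from fit import *
C=[('top',135,160,.16,-.07),('top',155,397,.16,.07),('top',682,117,-.16,-.07),('top',702,348,-.16,.07),
('side',152,248,.16,.07),('side',312,165,.16,-.07),('side',572,457,-.16,-.07),('side',407,563,-.16,.07)]
T=[('top',410,163,.065,-.05),('top',423,338,.065,.05),('top',637,150,-.065,-.05),('top',650,318,-.065,.05),
('side',293,357,.065,.05),('side',405,293,.065,-.05),('side',520,408,-.065,-.05),('side',405,490,-.065,.05)]
for L,z in((C,.006),(T,.036)):
  for sel in(('top','side'),('top',),('side',)):
    x,e=fit([(*b(c,u,v),(a,d),z) for c,u,v,a,d in L if c in sel],(.5,-.08))
    print(sel,np.round(x,4),np.round(e,1).tolist())
    if sel==('top','side'): 
        if z<.01: p=x
        else: 
            d=x[:2]-p[:2];a=p[2];print('tray in cradle',d@[np.cos(a),np.sin(a)],d@[-np.sin(a),np.cos(a)])
np.save('cradle.npy',p)
a=p[2]
W=lambda x,y:np.round([p[0]+np.cos(a)*x-np.sin(a)*y,p[1]+np.sin(a)*x+np.cos(a)*y],4)
for n,x in dict(stop=55,pivot=102,bar_open=157,bar_closed=47,near_home=-75,face=-200).items(): print(n,W(x/1000,0))
X=[[*W(.157,s*.031),.115] for s in(-1,0,1)]
for c,o in(('top',(270,170)),('side',(250,170))): print(c,(proj(c,X)-o)*5)
E
```

```text
('top', 'side') [ 0.5161 -0.0823  1.6701] [[-0.0, -1.1], [-0.4, -0.3], [0.1, -1.2], [0.7, 0.6], [-1.3, 0.0], [-1.3, -0.9], [0.5, 0.6], [-0.3, 0.8]]
('top',) [ 0.5147 -0.082   1.6737] [[-0.2, -0.4], [-0.4, 0.4], [-0.1, -0.9], [0.7, 0.9]]
('side',) [ 0.5184 -0.0824  1.663 ] [[-0.5, -0.5], [-0.4, -1.1], [0.9, 0.6], [-0.1, 0.6]]
('top', 'side') [ 0.5225 -0.1431  1.6751] [[-0.5, 0.0], [0.1, 0.2], [-0.2, -1.3], [0.6, 0.3], [-0.9, -0.0], [0.5, -1.1], [0.5, 1.4], [-0.8, 0.1]]
tray in cradle -0.06113402086415932 -0.0003395901288204243
('top',) [ 0.522  -0.1431  1.6609] [[-0.2, -0.2], [-0.2, 0.1], [0.0, -0.8], [0.4, 0.8]]
('side',) [ 0.5233 -0.143   1.6987] [[-0.9, 0.3], [0.1, -1.3], [0.8, 0.8], [0.0, 0.0]]
stop [ 0.5107 -0.0276]
pivot [0.506  0.0192]
bar_open [0.5006 0.0739]
bar_closed [ 0.5115 -0.0355]
near_home [ 0.5235 -0.1569]
face [ 0.5359 -0.2813]
top [[129.84263044 207.21990092]
 [134.26168294 265.48037958]
 [138.49606734 324.17705841]]
side [[255.66577649  87.53765711]
 [218.57088924 107.1509726 ]
 [180.78647185 126.99260511]]
```

```bash
cat > loc.py <<'E'
from h import *
from scipy.spatial.transform import Rotation as R
p=np.load('cradle.npy');a=p[2]
s=r.get_state();q=R.from_quat(s['eef_rot']);M=q.as_matrix()
d=s['tool_pos'][:2]-p[:2];c,n=np.cos(a),np.sin(a)
print('t',s['clock'],'cradle xyz mm',np.round(1000*np.array([d@[c,n],d@[-n,c],s['tool_pos'][2]]),1),'yaw x deg',np.degrees(np.arctan2(M[1,0],M[0,0])).round(2),'want',np.degrees(a)-90,'tilt',M[2,:2].round(4))
F=s['contact_force'];print('F cradle',np.round([F[0]*c+F[1]*n,-F[0]*n+F[1]*c,F[2]],2),'open',s['opening'].round(3),'q',s['q'].round(2))
import sys
def go(x,y,z):
    t=np.array([p[0]+c*x-n*y,p[1]+n*x+c*y,z]);print('to',(x,y,z),'tool shift',np.round(M.T@(t-s['tool_pos']),4))
for g in sys.argv[1:]: go(*map(float,g.split(',')))
E
python3 -m jog '[[0,0,0,-0.0228,1],[0,0,0,-0.0228,1],[0,0,0,-0.0228,1],[0,0,0,-0.0228,1],[0,0,0,-0.0228,1],[0,0,0,-0.0228,1],[0,0,0,-0.0228,1],[0,0,0,-0.0228,1],[0,0,0,-0.0228,1],[0,0,0,0,1]]' 30; python3 loc.py -.17,0,.15
```

```text
clock: 2.2
tool_pos: [0.2343, -0.5794, 0.2386]
eef_rot: [0.999, 0.052, 0.0, -0.0]
contact_force: [0.0, -0.3, -0.9]
opening: 0.115
t 2.2 cradle xyz mm [-466.7  329.7  238.6] yaw x deg 5.92 want 5.688837398424894 tilt [ 0.0004 -0.0003]Traceback (most recent call last):
  File "loc.py", line 7, in <module>
    F=s['contact_force'];print('F cradle',np.round([F[0]*c+F[1]*n,-F[0]*n+F[1]*c,F[2]],2),'open',s['opening'].round(3),'q',s['q'].round(2))
                                                                                                 ^^^^^^^^^^^^^^^^^^
AttributeError: 'float' object has no attribute 'round'
```

```bash
sed -i "s/s\['opening'\].round(3)/s['opening']/" loc.py; python3 loc.py -.17,0,.15 -.17,0,.021
```

```text
t 2.2 cradle xyz mm [-466.7  329.7  238.6] yaw x deg 5.92 want 5.688837398424894 tilt [ 0.0004 -0.0003]
F cradle [-0.27 -0.   -0.86] open 0.11508657315306607 q [ 1.41  0.73 -0.56  1.55  0.44  0.98  0.83]
to (-0.17, 0.0, 0.15) tool shift [ 0.3308 -0.2954  0.0888]
to (-0.17, 0.0, 0.021) tool shift [ 0.3308 -0.2953  0.2178]
```

```bash
python3 -m jog '[[0.022,-0.0197,0,0,1],[0.022,-0.0197,0,0,1],[0.022,-0.0197,0,0,1],[0.022,-0.0197,0,0,1],[0.022,-0.0197,0,0,1],[0.022,-0.0197,0,0,1],[0.022,-0.0197,0.005,0,1],[0.022,-0.0197,0.005,0,1],[0.022,-0.0197,0.005,0,1],[0.022,-0.0197,0.01,0,1],[0.022,-0.0197,0.01,0,1],[0.022,-0.0197,0.01,0,1],[0.022,-0.0197,0.02,0,1],[0.022,-0.0197,0.02,0,1],[0.022,-0.0197,0.02,0,1],[0,0,0,0,1]]'; python3 loc.py -.17,0,.021
python3 - <<'E'
from h import *
for c in("top","side"):
    im=r.snapshot(c)
    big=cv2.resize(im[170:290,270:430] if c=="top" else im[170:290,250:410],None,fx=5,fy=5,interpolation=cv2.INTER_CUBIC)
    cv2.imwrite(f"pics/{c}2.png",big[:,:,::-1])
E
```

```text
clock: 3.8
tool_pos: [0.5347, -0.2457, 0.1318]
eef_rot: [0.999, 0.053, 0.0, -0.002]
contact_force: [-0.5, 1.1, 0.3]
opening: 0.004
t 3.8 cradle xyz mm [-164.4   -2.3  131.8] yaw x deg 6.13 want 5.688837398424894 tilt [ 0.0004 -0.0045]
F cradle [1.18 0.4  0.32] open 0.003892895239128436 q [ 0.6   0.81 -0.44  1.76  0.5   0.68 -0.  ]
to (-0.17, 0.0, 0.021) tool shift [-0.0024  0.0061  0.1108]
```

View pics/top2.png

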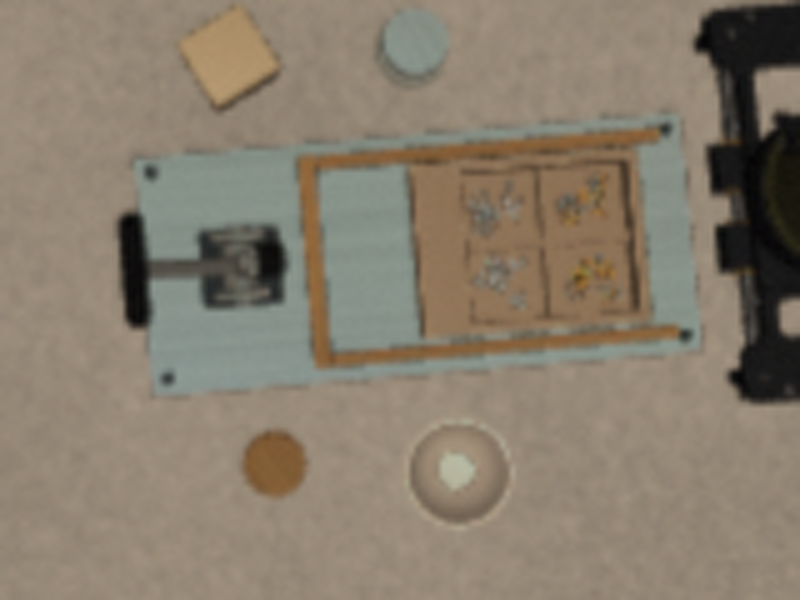

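View pics/side2.png

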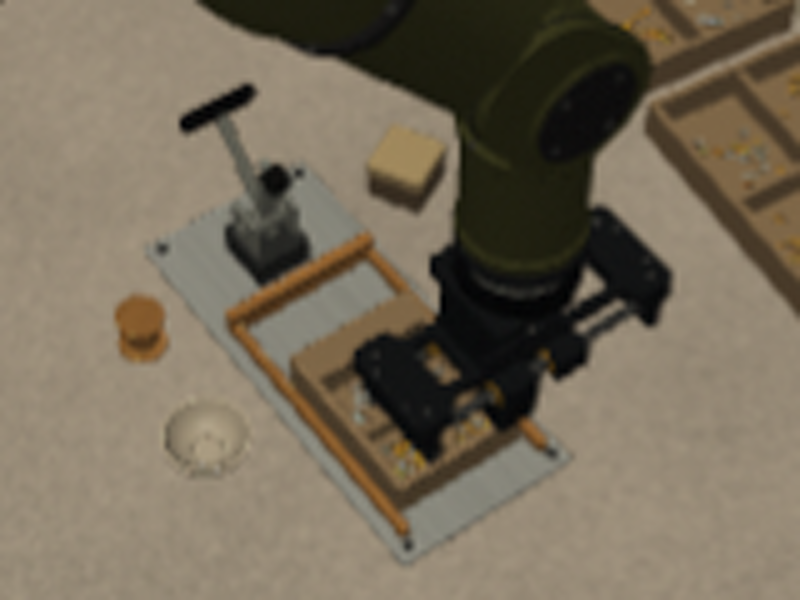

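```bash
python3 -m jog '[[0,0.002,0.02,-0.0006,1],[-0.001,0.002,0.03,-0.0006,1],[-0.001,0.002,0.03,0,1],[0,0,0.02,0,1],[0,0,0.01,0,1],[0,0,0,0,1],[0,0,0,0,1]]'; python3 loc.py -.135,0,.021 -.084,0,.021
```

```text
clock: 4.6
tool_pos: [0.5315, -0.2584, 0.0248]
eef_rot: [0.999, 0.055, 0.001, 0.001]
contact_force: [0.8, 1.0, -0.2]
opening: 0.007
t 4.6 cradle xyz mm [-176.8    2.2   24.8] yaw x deg 6.27 want 5.688837398424894 tilt [0.0013 0.0011]
F cradle [ 0.89 -0.87 -0.18] open 0.007383088800935603 q [ 0.56  0.97 -0.32  1.79  0.61  0.47 -0.08]
to (-0.135, 0.0, 0.021) tool shift [ 0.0026 -0.0418  0.0038]
to (-0.084, 0.0, 0.021) tool shift [ 0.0031 -0.0928  0.0037]
```

```bash
python3 -m jog '[[0.001,-0.01,0.002,0.0016,1],[0.001,-0.01,0.001,0,1],[0,-0.01,0,0,1],[0,-0.005,0,0,1],[0,-0.004,0,0,1],[0,-0.004,0,0,1],[0,-0.004,0,0,1],[0,-0.004,0,0,1],[0,-0.004,0,0,1],[0,-0.004,0,0,1],[0,-0.004,0,0,1],[0,-0.004,0,0,1],[0,-0.004,0,0,1],[0,-0.004,0,0,1]]'; python3 loc.py -.084,0,.021
```

```text
clock: 6.0
tool_pos: [0.5254, -0.1824, 0.0207]
eef_rot: [0.999, 0.05, -0.0, 0.0]
contact_force: [0.7, -2.2, 0.3]
opening: 0.007
t 6.0 cradle xyz mm [-100.5    0.7   20.7] yaw x deg 5.78 want 5.688837398424894 tilt [-0.      0.0001]
F cradle [-2.24 -0.48  0.34] open 0.007117309927176291 q [ 0.4   0.95 -0.25  1.9   0.61  0.37 -0.23]
to (-0.084, 0.0, 0.021) tool shift [ 0.0007 -0.0165 -0.0003]
```

Pushing with about 2 N. Continue in small steps until the force rises.

```bash
python3 -m jog '[[0,-0.003,0,0,1],[0,-0.003,0,0,1],[0,-0.003,0,0,1],[0,-0.002,0,0,1],[0,-0.001,0,0,1]]'; python3 loc.py ; python3 -m jog '[[0,-0.002,0,0,1],[0,-0.001,0,0,1]]'; python3 loc.py
```

```text
clock: 6.5
tool_pos: [0.5242, -0.1705, 0.0207]
eef_rot: [0.999, 0.051, -0.0, -0.0]
contact_force: [0.4, -1.0, 1.8]
opening: 0.005
t 6.5 cradle xyz mm [-88.6   0.7  20.7] yaw x deg 5.79 want 5.688837398424894 tilt [-0.0001 -0.    ]
F cradle [-0.99 -0.32  1.84] open 0.005240835729356373 q [ 0.37  0.95 -0.24  1.92  0.61  0.35 -0.25]
clock: 6.7
tool_pos: [0.5238, -0.1677, 0.0207]
eef_rot: [0.999, 0.05, -0.0, 0.0]
contact_force: [0.1, -2.8, 2.1]
opening: 0.005
t 6.7 cradle xyz mm [-85.7   0.8  20.7] yaw x deg 5.77 want 5.688837398424894 tilt [-0.  0.]
F cradle [-2.76  0.14  2.12] open 0.005148739010214483 q [ 0.37  0.95 -0.24  1.92  0.61  0.35 -0.25]
```

```bash
for i in 1 ; do python3 -m jog '[[0,-0.001,0,0,1],[0,-0.001,0,0,1]]' >/dev/null; python3 loc.py; done; python3 -m jog '[[0,-0.001,0,0,1],[0,0,0,0,1]]' >/dev/null; python3 loc.py
```

```text
t 6.9 cradle xyz mm [-83.8   0.7  20.7] yaw x deg 5.77 want 5.688837398424894 tilt [0.0001 0.0001]
F cradle [-2.45  0.22  2.05] open 0.004447576439433043 q [ 0.36  0.95 -0.24  1.92  0.61  0.34 -0.26]
t 7.1 cradle xyz mm [-83.6   0.5  20.7] yaw x deg 5.75 want 5.688837398424894 tilt [0.0004 0.0011]
F cradle [-3.99 -1.24  0.07] open 0.00582213659176352 q [ 0.36  0.95 -0.24  1.92  0.61  0.34 -0.26]
```

```bash
python3 -m jog '[[0,-0.001,0,0,1],[0,0,0,0,1]]' >/dev/null; python3 loc.py;python3 -m jog '[[0,-0.001,0,0,1],[0,0,0,0,1]]' >/dev/null; python3 loc.py
python3 - <<'E'
from h import *
for c in("top","side"):
    im=r.snapshot(c)
    big=cv2.resize(im[170:290,270:430] if c=="top" else im[170:290,250:410],None,fx=5,fy=5,interpolation=cv2.INTER_CUBIC)
    cv2.imwrite(f"pics/{c}3.png",big[:,:,::-1])
E
```

```text
t 7.3 cradle xyz mm [-83.5   0.4  20.8] yaw x deg 5.71 want 5.688837398424894 tilt [0.0007 0.0021]
F cradle [-6.03 -1.75 -0.21] open 0.008438996379756506 q [ 0.36  0.95 -0.24  1.92  0.61  0.34 -0.26]
t 7.5 cradle xyz mm [-83.5   0.4  20.8] yaw x deg 5.67 want 5.688837398424894 tilt [0.0008 0.0033]
F cradle [-7.8  -1.75 -0.46] open 0.0037189820312538897 q [ 0.36  0.94 -0.23  1.92  0.61  0.34 -0.26]
```

View pics/top3.png

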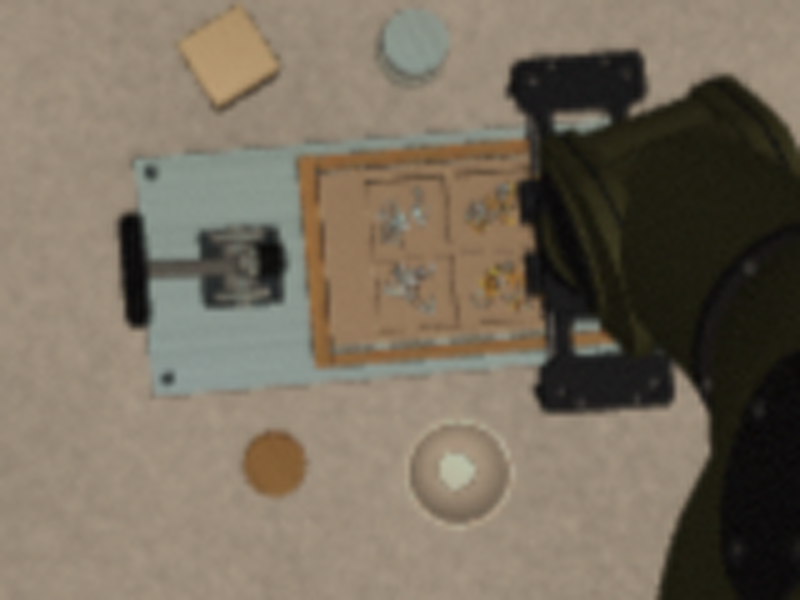

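```bash
python3 -m jog '[[0,0.004,0,0,1],[0,0.006,0,0,1],[0,0.01,0,0,1],[0,0,-0.02,0,1],[0,0,-0.03,0,1],[0,0,-0.04,0,1],[0,0,-0.04,0,1],[0,0,-0.04,0,1],[0,0,-0.03,0,1],[0,0,0,0,1]]'; python3 loc.py .2,0,.22
```

```text
clock: 8.6
tool_pos: [0.5278, -0.1831, 0.2248]
eef_rot: [0.999, 0.05, 0.004, 0.001]
contact_force: [0.3, -0.4, -0.3]
opening: 0.005
t 8.6 cradle xyz mm [-101.5   -1.6  224.8] yaw x deg 5.76 want 5.688837398424894 tilt [0.0076 0.002 ]
F cradle [-0.39 -0.29 -0.34] open 0.004634530210685971 q [ 0.55  0.65 -0.49  1.78  0.41  0.8  -0.04]
to (0.2, 0.0, 0.22) tool shift [-0.0013 -0.3015  0.0041]
```

```bash
python3 -m jog '[[0,-0.015,0,0,1],[0,-0.022,0,0,1],[0,-0.022,0,0,1],[0,-0.022,0,0,1],[0,-0.022,0,0,1],[0,-0.022,0,0,1],[0,-0.022,0,0,1],[0,-0.022,0,0,1],[0,-0.022,0,0,1],[0,-0.022,0,0,1],[0,-0.022,0,0,1],[0,-0.022,0,0,1],[0,-0.022,0,0,1],[0,-0.022,0,0,1],[0,0,0,0,1],[0,0,0,0,1]]'; python3 loc.py .2,0,.107
python3 - <<'E'
from fit import *
for c in("top","side"):
    im=r.snapshot(c)
    big=cv2.resize(im[170:290,270:430] if c=="top" else im[170:290,250:410],None,fx=5,fy=5,interpolation=cv2.INTER_CUBIC)
    cv2.imwrite(f"pics/{c}4.png",big[:,:,::-1])
E
```

```text
clock: 10.2
tool_pos: [0.4937, 0.1168, 0.2195]
eef_rot: [0.999, 0.051, -0.002, 0.001]
contact_force: [-0.6, -1.1, 0.1]
opening: 0.004
t 10.2 cradle xyz mm [200.3   2.6 219.5] yaw x deg 5.88 want 5.688837398424894 tilt [-0.0032  0.0009]
F cradle [-1.07  0.74  0.09] open 0.004388970659247661 q [-0.04  0.59 -0.45  1.93  0.38  0.71 -0.61]
to (0.2, 0.0, 0.107) tool shift [0.003  0.0002 0.1124]
```

View pics/top4.png

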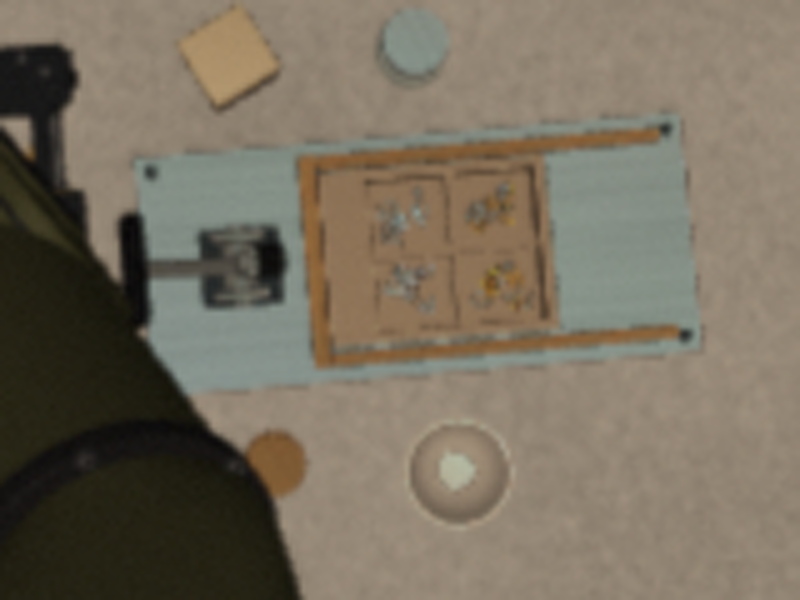

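View pics/side4.png

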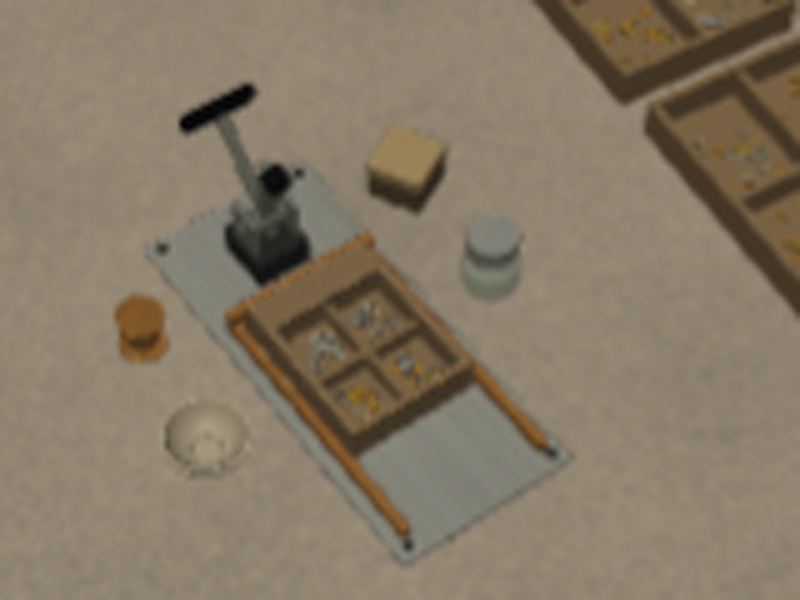

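```bash
python3 -m jog '[[0.001,0,0.02,0.0005,1],[0.001,0,0.03,0,1],[0.001,0,0.03,0,1],[0,0,0.02,0,1],[0,0,0.012,0,1],[0,0,0,0,1],[0,0,0,0,1]]'; python3 loc.py .173,0,.107 .112,0,.107
```

```text
clock: 11.0
tool_pos: [0.4984, 0.1167, 0.1091]
eef_rot: [0.999, 0.048, 0.0, 0.0]
contact_force: [0.8, 1.1, 1.3]
opening: 0.003
t 11.0 cradle xyz mm [199.8  -2.1 109.1] yaw x deg 5.56 want 5.688837398424894 tilt [0.0005 0.0001]
F cradle [ 1.04 -0.93  1.27] open 0.002735731005927596 q [-0.13  0.77 -0.31  2.01  0.52  0.44 -0.74]
to (0.173, 0.0, 0.107) tool shift [-0.0021  0.0268  0.0021]
to (0.112, 0.0, 0.107) tool shift [-0.0019  0.0878  0.0021]
```

```bash
python3 -m jog '[[-0.001,0.008,0,0,1],[-0.001,0.008,0.002,0,1],[0,0.004,0,0,1],[0,0.004,0,0,1],[0,0.004,0,0,1],[0,0.004,0,0,1]]'; python3 loc.py .112,0,.107;  python3 -m jog '[[0,0.004,0,0,1],[0,0.004,0,0,1],[0,0.004,0,0,1]]'; python3 loc.py .112,0,.107
```

```text
clock: 11.6
tool_pos: [0.4988, 0.0918, 0.1076]
eef_rot: [0.999, 0.051, 0.001, -0.005]
contact_force: [-6.0, 16.8, 10.6]
opening: 0.005
t 11.6 cradle xyz mm [175.    0.  107.6] yaw x deg 5.9 want 5.688837398424894 tilt [ 0.0027 -0.0101]
F cradle [17.33  4.35 10.63] open 0.00518017970027631 q [-0.07  0.77 -0.32  2.03  0.53  0.42 -0.7 ]
to (0.112, 0.0, 0.107) tool shift [-0.0002  0.063  -0.    ]
clock: 11.9
tool_pos: [0.501, 0.0868, 0.1093]
eef_rot: [0.998, 0.055, 0.004, -0.009]
contact_force: [-5.5, 21.7, 16.2]
opening: 0.003
t 11.9 cradle xyz mm [169.7  -1.8 109.3] yaw x deg 6.26 want 5.688837398424894 tilt [ 0.0086 -0.0185]
F cradle [22.11  3.34 16.16] open 0.0031725501291857234 q [-0.05  0.76 -0.33  2.03  0.54  0.42 -0.68]
to (0.112, 0.0, 0.107) tool shift [-0.0024  0.0578  0.0013]
```

```bash
python3 -m jog '[[0,0.004,-0.003,0,1],[0,0.004,-0.003,0,1]]'; python3 loc.py .112,0,.107;  python3 - <<'E'
from fit import *
for c in("side",):
    im=r.snapshot(c)
    big=cv2.resize(im[170:290,250:410],None,fx=5,fy=5,interpolation=cv2.INTER_CUBIC)
    cv2.imwrite(f"pics/{c}5.png",big[:,:,::-1])
E
```

```text
clock: 12.1
tool_pos: [0.5032, 0.0737, 0.1149]
eef_rot: [0.999, 0.053, 0.004, -0.006]
contact_force: [-1.5, 10.2, 7.4]
opening: -0.001
t 12.1 cradle xyz mm [156.5  -2.6 114.9] yaw x deg 6.04 want 5.688837398424894 tilt [ 0.0083 -0.0113]
F cradle [10.32  0.44  7.44] open -0.0005616416356573612 q [-0.02  0.75 -0.34  2.02  0.54  0.44 -0.66]
to (0.112, 0.0, 0.107) tool shift [-0.003   0.0445  0.0073]
```

View pics/side5.png

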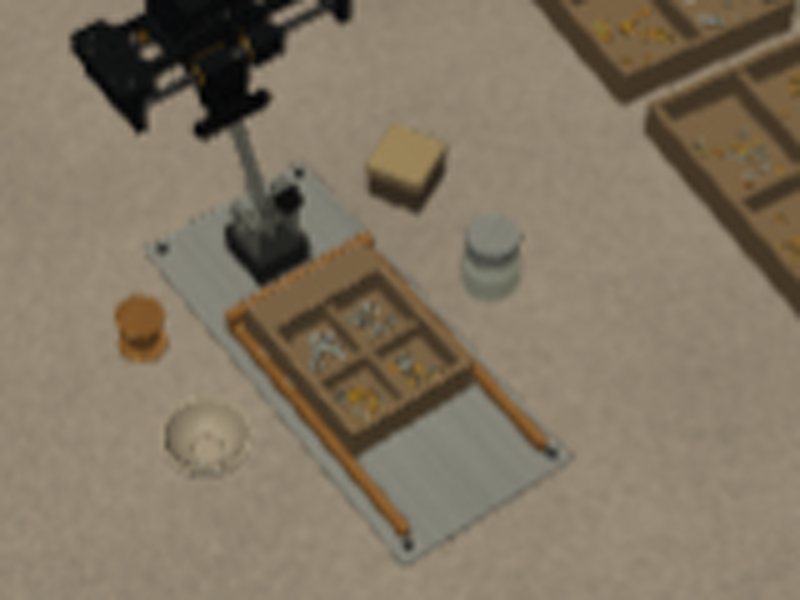

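```bash
python3 -m jog '[[0,0.004,-0.002,0,1],[0,0.005,-0.002,0,1],[0,0.005,-0.001,0,1],[0,0.005,-0.001,0,1],[0,0.005,0,0,1]]'; python3 loc.py .105,0,.112
```

```text
clock: 12.65
tool_pos: [0.5037, 0.0407, 0.1189]
eef_rot: [0.999, 0.049, 0.0, 0.0]
contact_force: [0.2, 1.1, 0.3]
opening: 0.005
t 12.65 cradle xyz mm [123.6   0.2 118.9] yaw x deg 5.6 want 5.688837398424894 tilt [0.0003 0.0004]
F cradle [ 1.04 -0.26  0.27] open 0.005226725242205208 q [ 0.04  0.75 -0.34  2.02  0.54  0.46 -0.61]
to (0.105, 0.0, 0.112) tool shift [0.0002 0.0186 0.0069]
```

```bash
python3 -m jog '[[0,0.005,0,0,1],[0,0.005,0,0,1],[0,0.005,0,0,1],[0,0.004,0,0,1],[0,0,0,0,1]]'; python3 loc.py
python3 - <<'E'
from fit import *
for c in("side","top"):
    im=r.snapshot(c)
    big=cv2.resize(im[170:290,270:430] if c=="top" else im[170:290,250:410],None,fx=5,fy=5,interpolation=cv2.INTER_CUBIC)
    cv2.imwrite(f"pics/{c}6.png",big[:,:,::-1])
E
```

```text
clock: 13.15
tool_pos: [0.5052, 0.0212, 0.1186]
eef_rot: [0.999, 0.048, -0.0, 0.0]
contact_force: [0.3, -0.0, -0.4]
opening: 0.001
t 13.15 cradle xyz mm [104.1   0.6 118.6] yaw x deg 5.52 want 5.688837398424894 tilt [-0.0006  0.0007]
F cradle [-0.05 -0.32 -0.37] open 0.0006272455515194451 q [ 0.08  0.75 -0.35  2.02  0.55  0.46 -0.58]
```

View pics/side6.png

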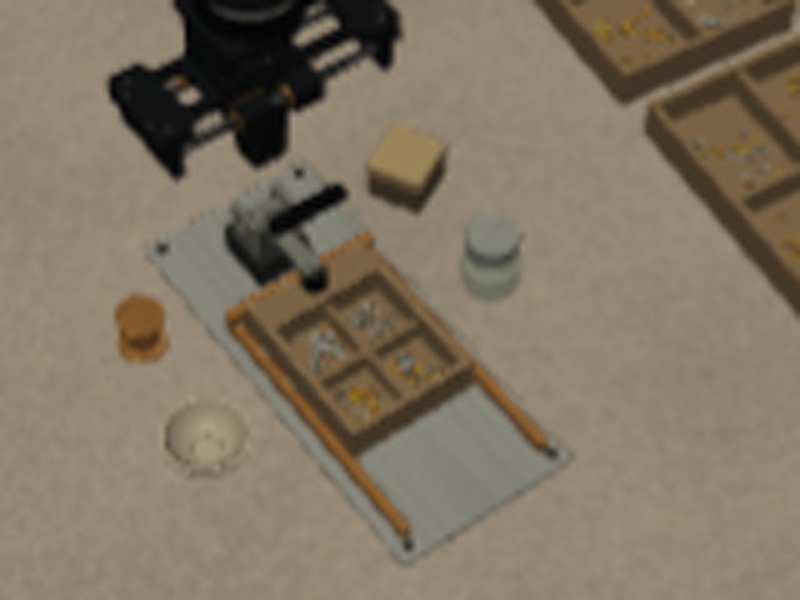

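```bash
python3 -m jog '[[0,-0.01,0,0,1],[0,-0.02,0,0,1],[0,-0.03,0,0,1],[0,-0.03,-0.01,0,1],[0,-0.02,-0.03,0,1],[0,-0.01,-0.04,0,1],[0,0,-0.04,0,1],[0,0,-0.02,0,1],[0,0,0,0,1],[0,0,0,0,1]]'; python3 loc.py
python3 - <<'E'
from fit import *
p=np.load('cradle.npy');a=p[2]
W=lambda x,y:[p[0]+np.cos(a)*x-np.sin(a)*y,p[1]+np.sin(a)*x+np.cos(a)*y]
X=[[*W(.047,s*.031),.115] for s in(-1,0,1)]+[[*W(.042,0),.05],[*W(.055,-.05),.036],[*W(.055,.05),.036],[*W(-.075,-.05),.036],[*W(-.075,.05),.036]]
for c,o in(('top',(270,170)),('side',(250,170))): print(c,((proj(c,X)-o)*5).round().tolist())
for c in("side","top"):
    im=r.snapshot(c)
    big=cv2.resize(im[170:290,270:430] if c=="top" else im[170:290,250:410],None,fx=5,fy=5,interpolation=cv2.INTER_CUBIC)
    cv2.imwrite(f"pics/{c}7.png",big[:,:,::-1])
    cv2.imwrite(f"pics/{c}7f.png",im[:,:,::-1])
E
```

```text
clock: 14.25
tool_pos: [0.4932, 0.1424, 0.2586]
eef_rot: [0.999, 0.049, 0.0, 0.0]
contact_force: [0.6, -0.2, 0.3]
opening: 0.004
t 14.25 cradle xyz mm [225.8   0.5 258.6] yaw x deg 5.66 want 5.688837398424894 tilt [0.0002 0.    ]
F cradle [-0.25 -0.58  0.31] open 0.00366534566657563 q [-0.07  0.55 -0.48  1.87  0.34  0.81 -0.62]
top [[337.0, 191.0], [342.0, 249.0], [346.0, 307.0], [347.0, 253.0], [316.0, 168.0], [331.0, 344.0], [545.0, 150.0], [560.0, 326.0]]
side [[346.0, 187.0], [308.0, 208.0], [269.0, 230.0], [314.0, 271.0], [363.0, 238.0], [245.0, 305.0], [474.0, 362.0], [353.0, 435.0]]
```

View pics/side7.png

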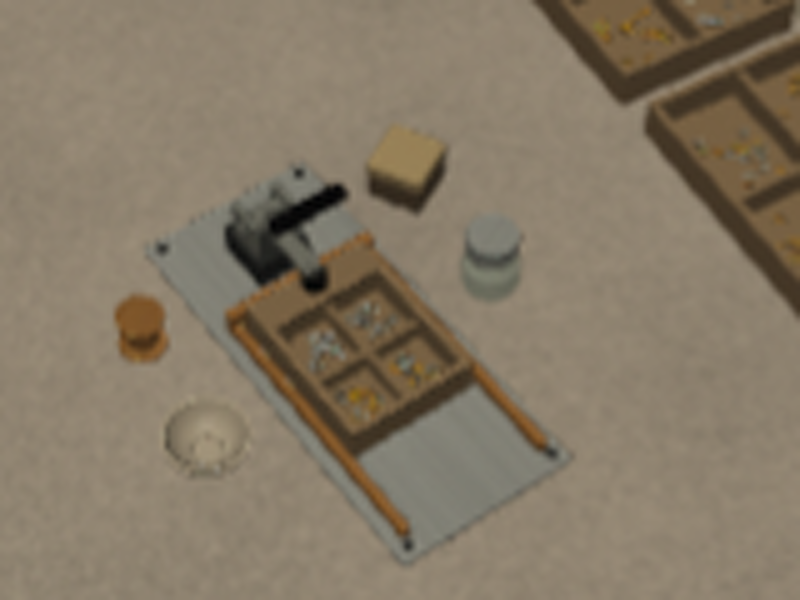

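View pics/top7.png

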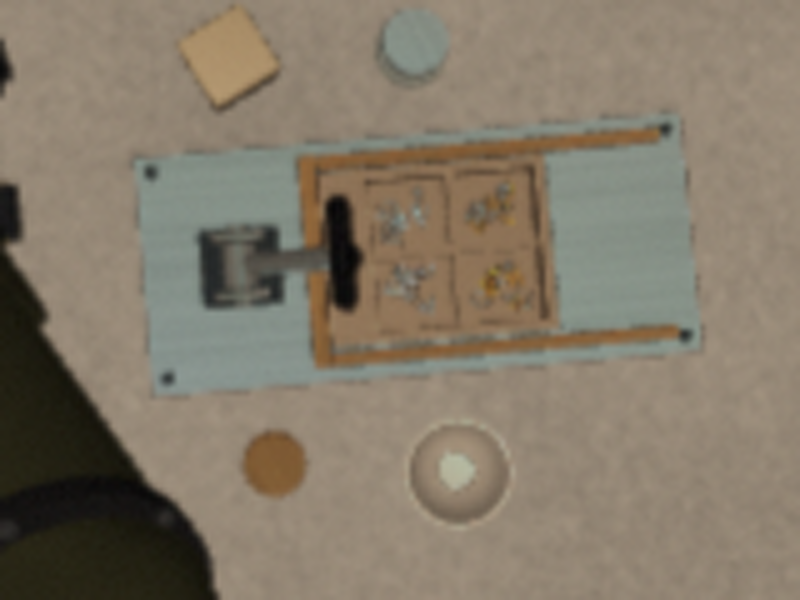

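View pics/top7f.png

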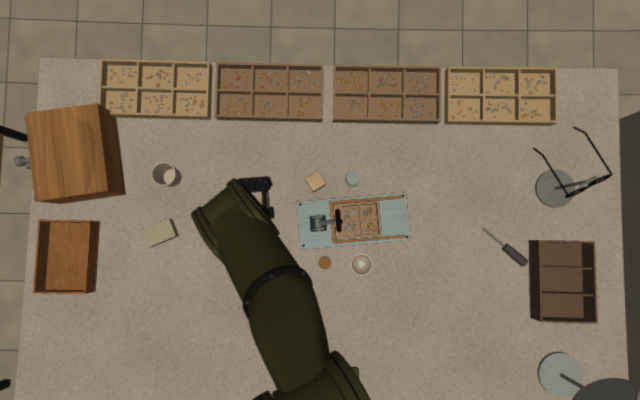

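```bash
python3 -c "
from plant import r
print(r.finish_job())"
```

```text
the job is handed in; nothing more can be done
None
```

The tray is home against the stop and the clamp is snapped shut on it. I handed the job in at about 14 s.

- **Tray:** I pushed it roughly 51 mm along the cradle with the closed fingertips. At the end it stopped moving while the push force rose to about 8 N. That was at tool position −83.5 mm, against −84 mm predicted for home. Afterwards its rim corners matched the predicted home position in both cameras, within about 2 mm.
- **Clamp:** I pushed the T-handle over from behind. Horizontal force peaked at about 22 N in the readings, above the 8–14 N given, with about 16 N upward on the tool as the bar rose. It then snapped over by itself. Afterwards the cross bar and foot showed where they should be when closed, with the foot on the tray's ledge.
- **Surroundings:** The bystanders look unmoved in the last pictures. The arm had backed off, clear of everything and reading near-zero force, before hand-in.

No check failed. I could not measure how hard the foot presses on the tray; I judged it only from the handle's position and the pictures.

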